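# Shut and fasten a vent window on the joiner's bench

## Task

The small vent window lying on the bench stands ajar. Press its sash down onto the seal with gentle pressure on the wooden rail, keeping off the glass; then turn the fastener handle clockwise over its cam, without forcing it, until it drops into the keeper's notch and holds the sash tightly shut. Let go of it, and leave the tools and parts lying about where they are.

Things in the scene. Friction and masses are not known exactly. Their poses are not given: they have to be found in the camera images.
- window: White-painted window frame, fixed, lying on the bench outside face down: 300 (its x) by 420 (its y) by 56 mm high, members 45 mm wide. Origin: centre of its underside. Its -x side is the near side, with the fastener in the middle; the sash is hinged along the +x side. Moved and turned from run to run
- pivot (a point): On top of the near frame member, at its middle, under the vertical post on which the fastener turns; 127.5 mm from the frame's centre towards its -x; 56 mm above the bench; axes as the window's. The steel post and its cap nut rise 47 mm above this point
- sash (a joint): Opening angle of the pine sash (206 by 326 by 44 mm, members 45 mm wide, 0.5 kg). Hinge line along the window's y, 103 mm from the frame's centre towards +x, 56 mm above the bench. 0: fully home, face flush with the frame's; positive: near edge up. Starts at 0.16 to 0.45. A friction hinge holds it where it is left; about 2 to 4 N at the rail moves it down
- seal_mid (a point): Middle of the top of the black sponge seal, in the frame's rebate under the sash's opening rail, uncompressed. Over the sash's last 4 mm it pushes back, up to about 18 N at the rail. Let go, the sash springs up again to about 0.01 rad; the fastener then pulls it home
- keeper_seat (a point): Nominal middle of the brass keeper on the sash rail, 44 mm from the post when shut. The keeper (cam 32 x 46 mm, 20 high) was screwed on by eye, up to 9 mm off either way along y; its true place is not reported: feel for it. From +y to -y: ramp from 2 up to 12 mm over 19 mm, flat crest 9 mm, notch 12.5 mm wide with its floor at 7 mm, stop. If the sash stands over 4 mm proud the nose jams on it
- sash_edge (a point): Middle of the upper face of the sash's opening rail (45 mm wide, 326 mm long along the window's y), 183.5 mm from the hinge line; moves with the sash. The glass begins 24 mm beyond it towards +x. The brass keeper lies within 60 mm of this point: press to the -y side of it, on the bare wood
- sash_rail: The opening rail of the sash, 45 by 326 by 44 mm, bare pine, to be pressed on; origin as point sash_edge
- pane: Glass pane in the sash, 118 by 238 mm, its top 22 mm below the sash's upper face; origin at its centre
- fastener (a joint): Turn of the fastener on its vertical post, growing clockwise seen from above. 0: handle to the window's -x, nose to its +y. Starts at 0 to 0.3. Near pi/2: handle along +y, nose to +x over the keeper. Climbing the ramp needs 6 to 13 N sideways at the grip; past the crest the push falls away and the nose snaps into the notch, somewhere from 1.36 to 1.77; 0.03 to 0.06 rad further is the stop
- grip (a point): Centre of the fastener's dark steel handle bar, 85 mm from the post. Height above the bench: 92 mm at rest, 96 to 97.5 on the cam's crest (springs resist), 93 to 93.5 in the notch. Bar 14 mm wide, 12 high, straight from 30 to 108 mm from the post, with a 17 mm ball at its end. The point's -x points from the post out along the handle
- nose: Nose of the fastener, square to the handle, 11 mm thick, reaching 58 mm from the post, with a round stud 50 mm out; origin at the foot of the post. The stud bears on the keeper, 15 to 38 N as it rides the cam; a push of about 15 N at the grip against the stop makes 50 N here, which is too much
- tape: Silver tape measure 66 x 34 x 62 mm with red discs, standing; bystander. Origin at the underside's centre
- pencil: Flat red pencil, 180 mm, on the frame's +y member; bystander. Origin at the underside's centre
- striker: Spare brass striker plate, 75 x 22 mm, on the frame's -y member; bystander. Origin at the underside's centre
- block_plane: Steel block plane, 150 x 52 x 45 mm, right of the window; bystander. Origin at the underside's centre
- chisel: Chisel with a yellow handle, 255 mm; bystander. Origin at the underside's centre
- screw_tin: Green open tin of brass screws, 110 x 75 x 34 mm; bystander. Origin at the underside's centre
- screwdriver: Screwdriver with an orange handle; bystander. Origin at the underside's centre
- offcut: Pine offcut 140 x 60 x 20 mm; bystander. Origin at the underside's centre

How it is judged:
By the outcome, as a careful person would: the job done as asked, in the order asked, and still so for the second after the job is handed in, with the robot touching nothing.
It also fails if it takes over 70 s, if anything falls off the work surface, if the arm or the gripper's body presses on something with over 40 N, if the wrist force passes 120 N, or if a joint passes its speed limit or range.

## Robot

A 6-joint arm with a two-finger parallel gripper is mounted at the origin on the work surface. World frame = base frame: x ahead of the robot, y to its left, z up, the work surface at z = 0. Lengths are in m, angles in rad, forces in N, time in s.
With the tool pointing down it reaches from about 0.35 to 0.95 m from the base axis. Payload 17.4 kg.
Tool frame: the origin (TCP) lies midway between the tips of the shut fingers; the grasp point (between the pads) lies 19 mm behind it; x points along the fingers, y is the direction in which the jaws open and shut, and the axes are right-handed (so a half turn about x gives the same grasp; the last joint's range is limited). The gripper opens to 93 mm and grips with 3 to 60 N. Pads are 15 mm wide; open, the fingers measure 128 mm over their backs; the gripper's body (75 mm by 188 mm) begins 65 mm behind the grasp point.
Start: joints at [1.256, 0.116, 1.442, -0, 1.584, -0.038], TCP at [0.184, 0.649, 0.219] pointing down, gripper open.
Joint ranges: [-2.83, 2.83], [-0.83, 2.19], [0.07, 2.5], [-1.14, 4.28], [0.01, 3], [-2.97, 2.97]. Speed limits (rad/s): [1.89, 1.89, 2.22, 3.14, 3.14, 3.14].

## Interface

Orientations are given as [roll, pitch, yaw] about the fixed x, y, z axes, in that order (R = Rz(yaw) Ry(pitch) Rx(roll)).
In Python, from station import env gives the robot as it stands.
- The arm moves only by the tool play_rows, never from a script. Its argument "rows" is a list of rows, each an object of numbers: "tx", "ty", "tz": the shift along the tool's x, y, z each as a share of 0.1 m, from -1 to 1; "ax", "ay", "az": the turn, a rotation vector about the tool's x, y, z each as a share of 1.5 rad, from -1 to 1. A call has 1 to 12 rows; each row shifts and turns the commanded pose from where the row before left it, along the tool's axes as they then stand; what a row does not reach is not made up. A row lasts 1/10 s, in which the tool goes at most 50 mm and 8.59 degrees, less where a joint would pass 70% of its speed; a pose out of reach is approached as far as the arm can. A call with a number of a shift or a turn outside -1 to 1 is refused whole. A call with a gripper value outside its range is refused whole. "hand" is the opening, from -1 (shut) to 1 (fully open), set as the call begins (left out, the last holds). The fingers move at their own pace and stop on an object; "grip_force" is the grip in N (left out, the last holds). Time passes only in rows, so rows that do not move let the fingers close. It gives the time, the measured TCP pose, the force and the opening at its end, in the units of the state.
- env.get_obs(): the state, without advancing time (a new reading comes with each control period).
- env.capture(name): name is "side" or "top" or "wrist"; returns (picture, depth): 384x512x3 uint8, blue, green, red; 384x512 float32, m along the optical axis (not along the pixel's ray), 0 where there is no reading.
- env.calibration(name): a dict with "fx", "fy", "cx", "cy" (pixels), "extrinsics" (4x4, takes a point from world to camera coordinates). Camera axes: x right, y up, looking along -z (the intrinsics and any distortion apply to the point x, -y, -z); pixel columns grow to the right and rows downward; lengths in m; the calibration is good to about 2 mm. A picture is of the moment at which its call begins: read the wrist's pose just before it. calibration takes no time and is no camera call; for the wrist camera it gives the pose at the moment of the call.
- env.sign_off(): hands the job in, once; it reports no verdict.
The state is a dict: "t": time; "joints": joint angles; "qvel": joint speeds; "joint_torque": joint torques, N m; "eef_pos": TCP position; "ee_rot": TCP orientation; "contact_force": force on the tool from outside, world axes, zero at the start; "moment": the same for the moment, N m; "grip_width": finger opening in m.
Only numpy, scipy, OpenCV 4.12 (cv2) and the standard library are available. Lean on these libraries where they do the work, as an engineer would, in place of code of your own. Each camera call takes 0.05 s, during which the arm holds its last target. There are 200 camera calls.

## Working session

There is one attempt and no reset: what is moved stays moved. The work goes in short steps, Python scripts to look and compute and a tool call to move; the robot and the scene stay as the last step left them, time stands still between calls to the robot, and variables do not carry over. Pictures are saved under pics/ and viewed, about 8 in all and at most 12, crops included, and the job is handed in when it is done.

Besides the shell and the picture viewer there is one more tool, called after "Call:" as a command line: name --argument value ..., lists and objects as JSON in quotes. play_rows: Moves the arm, as the interface text tells. Shift numbers are shares of 0.1 m and turn numbers shares of 1.5 rad, none past 1 either way. Its arguments: {"type":"object","properties":{"rows":{"type":"array","items":{"type":"object","properties":{"tx":{"type":"number"},"ty":{"type":"number"},"tz":{"type":"number"},"ax":{"type":"number"},"ay":{"type":"number"},"az":{"type":"number"}}}},"hand":{"type":"number"},"grip_force":{"type":"number"}},"required":["rows"]}

```bash
ls; mkdir -p pics; cat > h.py <<'E'
import numpy as np, cv2
from station import env
def shot(n,f):
    T=env.calibration(n); p,d=env.capture(n); cv2.imwrite(f'pics/{f}.png',p); np.savez(f'pics/{f}.npz',d=d,E=T['extrinsics'],K=[T[k] for k in('fx','fy','cx','cy')]); return p,d
def cloud(f):
    z=np.load(f'pics/{f}.npz'); d=z['d']; fx,fy,cx,cy=z['K']; v,u=np.mgrid[:d.shape[0],:d.shape[1]]
    P=np.stack([(u-cx)/fx*d,-(v-cy)/fy*d,-d],-1); E=z['E']; return (P-E[:3,3])@E[:3,:3]
E
python3 - <<'E'
from h import *
o=env.get_obs(); print({k:np.round(v,3).tolist() for k,v in o.items()})
a,_=shot('top','top0'); b,_=shot('side','side0')
cv2.imwrite('pics/top0b.png',cv2.resize(a,(800,600),interpolation=cv2.INTER_CUBIC))
print(env.calibration('top'))
E
```

```text
pics
{'t': 0.0, 'joints': [1.256, 0.117, 1.442, -0.0, 1.584, -0.038], 'qvel': [-0.0, 0.001, 0.001, -0.0, 0.0, 0.001], 'joint_torque': [0.001, -72.129, -62.258, 0.078, 0.024, -0.0], 'eef_pos': [0.184, 0.649, 0.218], 'ee_rot': [-1.582, 1.57, -1.859], 'contact_force': [0.632, -0.05, -0.116], 'moment': [0.007, -0.002, 0.068], 'grip_width': 0.093}
{'fx': 398.7909068843858, 'fy': 398.7909068843858, 'cx': 257.71977260168904, 'cy': 189.2485472221112, 'extrinsics': array([[ 0.00849096, -0.99995254,  0.00477698, -0.03132439],
       [ 0.97518792,  0.00933731,  0.22118169, -0.59666104],
       [-0.22121579,  0.00278041,  0.97522092, -1.15077001],
       [ 0.        ,  0.        ,  0.        ,  1.        ]])}
```

View pics/top0b.png

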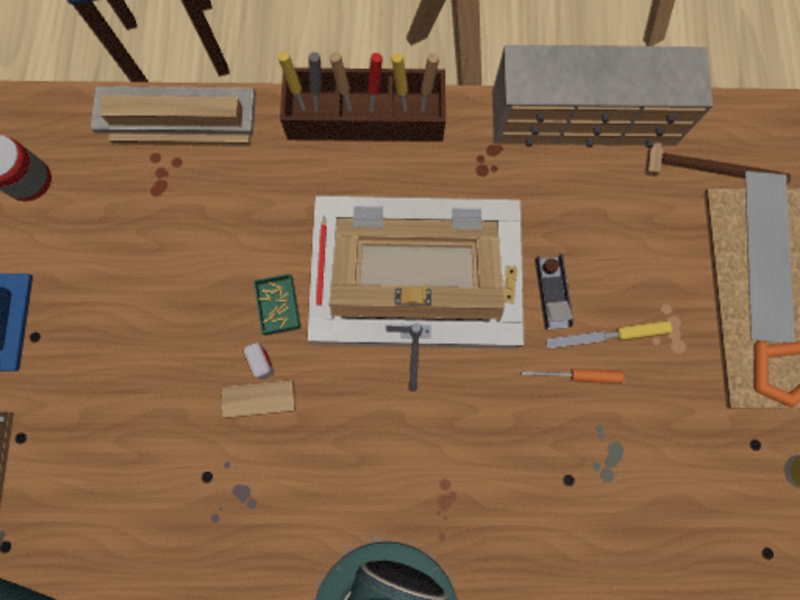

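View pics/side0.png

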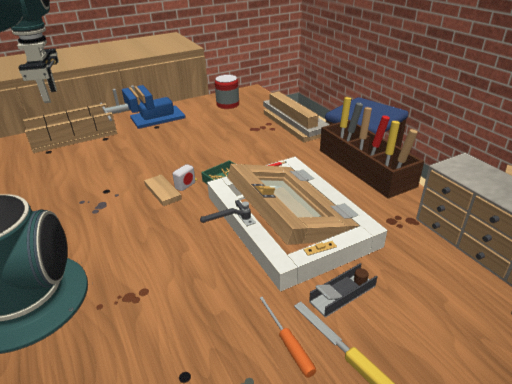

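The top view shows the window nearly square to the world (corners at about (315,197), (521,198), (523,345) and (309,342) in the 800x600 picture). The rail is at row ~298, the handle runs from (416,330) to (413,388), and the striker is on the -y member (right). The side view shows the sash ajar and a clear approach. Next, fit the pose from depth.

```bash
python3 - <<'E'
from h import *
P=cloud('top0'); img=cv2.imread('pics/top0.png'); hsv=cv2.cvtColor(img,cv2.COLOR_BGR2HSV)
m=(hsv[...,1]<40)&(hsv[...,2]>170)&(abs(P[...,2]-.056)<.012)&(P[...,0]>.35)&(P[...,0]<.85)&(abs(P[...,1])<.3)
q=P[m]; print(m.sum(),np.median(q[:,2]))
r=cv2.minAreaRect(q[:,:2].astype(np.float32)); print(r, cv2.boxPoints(r).round(4).tolist())
s=512/800
for n,(u,v) in dict(TL=(315,197),TR=(521,198),BR=(523,345),BL=(309,342),railL=(350,300),railR=(470,301),railR2=(490,303),cap=(416,330),grip=(414,365),ball=(413,386),pencil=(321,260),striker=(510,284),keep=(412,296),tape=(257,360),plane=(555,290)).items():
    print(n,P[int(v*s),int(u*s)].round(4))
E
```

```text
4299 0.0555386949226014
((0.6278100609779358, 0.005232661962509155), (0.36075741052627563, 0.5361929535865784), 0.25494876503944397) [[0.44620001316070557, 0.27250000834465027], [0.44859999418258667, -0.263700008392334], [0.8094000220298767, -0.2621000111103058], [0.8069999814033508, 0.27410000562667847]]
TL [ 0.8283  0.1658 -0.0031]
TR [ 0.832  -0.2766 -0.0009]
BR [ 0.5063 -0.2584  0.0539]
BL [0.5086 0.1575 0.054 ]
railL [0.5751 0.0721 0.1228]
railR [ 0.5788 -0.1495  0.1157]
railR2 [ 0.5754 -0.187   0.1191]
cap [ 0.5235 -0.0506  0.1042]
grip [ 0.4598 -0.0452  0.0985]
ball [ 0.4196 -0.0454  0.0979]
pencil [0.6713 0.1387 0.0593]
striker [ 0.6253 -0.2357  0.0652]
keep [ 0.5835 -0.041   0.13  ]
tape [0.4703 0.2535 0.0621]
plane [ 0.6242 -0.3356  0.0209]
```

```bash
python3 - <<'E'
from h import *
P=cloud('top0'); img=cv2.imread('pics/top0.png'); hsv=cv2.cvtColor(img,cv2.COLOR_BGR2HSV)
m=(hsv[...,1]<50)&(hsv[...,2]>150)&(abs(P[...,2]-.056)<.006)&(P[...,0]>.47)&(P[...,0]<.85)&(P[...,1]>-.28)&(P[...,1]<.18)
m=cv2.morphologyEx(m.astype(np.uint8),cv2.MORPH_OPEN,np.ones((2,2)))
n,l,st,_=cv2.connectedComponentsWithStats(m); k=1+st[1:,4].argmax(); print(st[k])
q=P[l==k]; r=cv2.minAreaRect(q[:,:2].astype(np.float32)); print(r); c=np.array(r[0]);
a=np.deg2rad(r[2]); a=(a+np.pi/4)%(np.pi/2)-np.pi/4; print('yaw',a)
R=np.array([[np.cos(a),-np.sin(a)],[np.sin(a),np.cos(a)]])
pts=(P[...,:2]-c)@R
rail=(abs(pts[...,1])<.16)&(pts[...,0]>-.1)&(pts[...,0]<.1)&(P[...,2]>.06)
# side members & rail upper-face profile
for y0 in(-.13,-.1,.13):
  mm=(abs(pts[...,1]-y0)<.015)&(pts[...,0]>-.12)&(pts[...,0]<.12)
  x=pts[mm][:,0]; z=P[mm][:,2]; b=np.round(x,2)
  print(y0,[(round(t,2),round(float(np.median(z[b==t])),4)) for t in np.unique(b)])
pv=c+R@[-.1275,0]; print('pivot',pv)
mm=(P[...,2]>.088)&(P[...,2]<.105)&(P[...,0]<pv[0]-.02)&(P[...,0]>.38)&(abs(P[...,1]-pv[1])<.06)
h=P[mm]; d=np.linalg.norm(h[:,:2]-pv,axis=1); print('handle',len(h),d.max(),h.mean(0),np.polyfit(h[:,0],h[:,1],1))
E
```

```text
[ 198  127  138   95 4430]
((0.573144257068634, -0.06007605791091919), (0.4325128495693207, 0.49123138189315796), 89.96090698242188)
yaw -0.0006823018712784901
-0.13 [(np.float64(-0.12), -0.0007), (np.float64(-0.11), -0.0004), (np.float64(-0.1), -0.0001), (np.float64(-0.09), 0.0001), (np.float64(-0.08), 0.0002), (np.float64(-0.07), 0.014), (np.float64(-0.06), 0.0557), (np.float64(-0.05), 0.0549), (np.float64(-0.04), 0.0564), (np.float64(-0.03), 0.056), (np.float64(-0.02), 0.0945), (np.float64(-0.01), 0.1154), (np.float64(0.0), 0.1202), (np.float64(0.01), 0.1179), (np.float64(0.02), 0.1131), (np.float64(0.03), 0.1097), (np.float64(0.04), 0.1056), (np.float64(0.05), 0.1026), (np.float64(0.06), 0.0999), (np.float64(0.07), 0.0962), (np.float64(0.08), 0.0928), (np.float64(0.09), 0.0895), (np.float64(0.1), 0.0854), (np.float64(0.11), 0.081), (np.float64(0.12), 0.0772)]
-0.1 [(np.float64(-0.12), -0.0009), (np.float64(-0.11), -0.0009), (np.float64(-0.1), -0.0009), (np.float64(-0.09), -0.0004), (np.float64(-0.08), -0.0), (np.float64(-0.07), 0.0151), (np.float64(-0.06), 0.0559), (np.float64(-0
[... 635 characters left out ...]
0.0006), (np.float64(-0.07), 0.0015), (np.float64(-0.06), 0.0549), (np.float64(-0.05), 0.0558), (np.float64(-0.04), 0.0548), (np.float64(-0.03), 0.0559), (np.float64(-0.02), 0.0868), (np.float64(-0.01), 0.1093), (np.float64(-0.0), 0.1211), (np.float64(0.01), 0.118), (np.float64(0.02), 0.1145), (np.float64(0.03), 0.1109), (np.float64(0.04), 0.1068), (np.float64(0.05), 0.1007), (np.float64(0.06), 0.0935), (np.float64(0.07), 0.0944), (np.float64(0.08), 0.0916), (np.float64(0.09), 0.0884), (np.float64(0.1), 0.0847), (np.float64(0.11), 0.0801), (np.float64(0.12), 0.0767)]
pivot [ 0.44564429 -0.05998906]
handle 30 0.038551212480769106 [ 0.41905431 -0.04443923  0.09695182] [-0.01225293 -0.03930459]
```

```bash
python3 - <<'E'
from h import *
P=cloud('top0'); X,Y,Z=P[...,0],P[...,1],P[...,2]
def edge(coord,fun,other,bins,mask):
    o=[]
    for b in bins:
        m=mask&(abs(other-b)<.006)
        if m.sum(): o.append((b,fun(coord[m])))
    return np.array(o)
m=(abs(Z-.056)<.005)&(X>.47)&(X<.84)&(Y>-.3)&(Y<.2)
e1=edge(X,np.min,Y,np.arange(-.22,.13,.02),m&(X<.56))
e2=edge(Y,np.max,X,np.arange(.54,.8,.02),m)
e3=edge(Y,np.min,X,np.arange(.54,.8,.02),m)
e4=edge(X,np.max,Y,np.arange(-.22,.13,.02),m)
for e in(e1,e2,e3,e4):
    k=abs(e[:,1]-np.median(e[:,1]))<.012; p=np.polyfit(e[k,0],e[k,1],1); print(p, e[:,1].round(4).tolist())
h=P[(Z>.085)&(Z<.11)&(X<.51)&(X>.38)&(abs(Y+.05)<.05)]; print(len(h),h[:,0].min(),h[:,0].max(),h[:,2].mean(),np.polyfit(h[:,0],h[:,1],1))
E
```

```text
[0.01086322 0.50717823] [0.5057, 0.5053, 0.5053, 0.5049, 0.5048, 0.5055, 0.5051, 0.507, 0.507, 0.5072, 0.507, 0.5067, 0.5069, 0.5091, 0.5067, 0.5086, 0.5083, 0.5085]
[-0.01185101  0.16554034] [0.159, 0.1601, 0.1573, 0.1583, 0.1587, 0.1571, 0.158, 0.1586, 0.1563, 0.1571, 0.1579, 0.1555, 0.1563]
[-0.00758212 -0.25505647] [-0.2596, -0.2606, -0.2578, -0.2589, -0.2594, -0.2594, -0.2603, -0.2616, -0.2619, -0.2593, -0.2601, -0.2608, -0.2612]
[0.00998383 0.80528942] [0.8033, 0.8036, 0.8017, 0.8027, 0.8047, 0.8059, 0.8057, 0.8052, 0.8046, 0.8044, 0.804, 0.8039, 0.8042, 0.8066, 0.8069, 0.8064, 0.806, 0.8066]
161 0.41123263722463627 0.5083468042057866 0.09636296370778345 [-0.05830962 -0.01976688]
```

```bash
cat >> h.py <<'E'
from scipy.spatial.transform import Rotation as Ro
def st(*goal):
    o=env.get_obs(); R=Ro.from_euler('xyz',o['ee_rot']).as_matrix()
    print('t',round(o['t'],2),'tcp',np.round(o['eef_pos'],4),'F',np.round(o['contact_force'],2),'w',round(float(o['grip_width']),4),'j',np.round(o['joints'],2)); print(R.round(3))
    for g in goal:
        g=np.array(g,float); print('to',g,'shares',((R.T@(g-o['eef_pos']))*10).round(3))
E
python3 -c "
from h import *
st([.577,-.150,.219])"
```

```text
t 0.1 tcp [0.1844 0.6491 0.218 ] F [0.48 0.28 0.09] w 0.0927 j [ 1.26  0.12  1.44  0.    1.58 -0.04]
[[-0.     0.273  0.962]
 [-0.001  0.962 -0.273]
 [-1.    -0.001 -0.   ]]
to [ 0.577 -0.15   0.219] shares [-4.000e-03 -6.614e+00  5.960e+00]
```

Call:
play_rows --hand -1 --grip_force 20 --rows '[{"ty": -0.36,"tz": 0.325},{"ty": -0.36,"tz": 0.325},{"ty": -0.36,"tz": 0.325},{"ty": -0.36,"tz": 0.325},{"ty": -0.36,"tz": 0.325},{"ty": -0.36,"tz": 0.325},{"ty": -0.36,"tz": 0.325},{"ty": -0.36,"tz": 0.325},{"ty": -0.36,"tz": 0.325},{"ty": -0.36,"tz": 0.325},{"ty": -0.36,"tz": 0.325},{"ty": -0.36,"tz": 0.325}]'

```text
invalid input at $.rows[0]: expected keys tx, ty, tz, ax, ay, az
```

Call:
play_rows --rows '[{"ty": -0.36,"tz": 0.325},{"ty": -0.36,"tz": 0.325},{"ty": -0.36,"tz": 0.325},{"ty": -0.36,"tz": 0.325},{"ty": -0.36,"tz": 0.325},{"ax": -0.093},{"ax": -0.093},{}]'

```text
invalid input at $.rows[0]: expected keys tx, ty, tz, ax, ay, az
```

```bash
python3 -c "
from h import *
st([.577,-.150,.16])
a,_=shot('wrist','w0'); print(env.calibration('wrist')['extrinsics'].round(3))"
```

```text
t 0.1 tcp [0.1844 0.6491 0.218 ] F [0.48 0.28 0.09] w 0.0927 j [ 1.26  0.12  1.44  0.    1.58 -0.04]
[[-0.     0.273  0.962]
 [-0.001  0.962 -0.273]
 [-1.    -0.001 -0.   ]]
to [ 0.577 -0.15   0.16 ] shares [ 0.586 -6.613  5.961]
[[ 0.273  0.962 -0.002 -0.673]
 [-0.917  0.26  -0.301  0.035]
 [-0.289  0.084  0.954 -0.393]
 [ 0.     0.     0.     1.   ]]
```

All six keys are needed in every row.

Call:
play_rows --hand -1 --grip_force 20 --rows '[{"tx": 0,"ty": -0.36,"tz": 0.325,"ax": 0,"ay": 0,"az": 0},{"tx": 0,"ty": -0.36,"tz": 0.325,"ax": 0,"ay": 0,"az": 0},{"tx": 0,"ty": -0.36,"tz": 0.325,"ax": 0,"ay": 0,"az": 0},{"tx": 0,"ty": -0.36,"tz": 0.325,"ax": 0,"ay": 0,"az": 0},{"tx": 0,"ty": -0.36,"tz": 0.325,"ax": 0,"ay": 0,"az": 0},{"tx": 0,"ty": -0.36,"tz": 0.325,"ax": 0,"ay": 0,"az": 0},{"tx": 0,"ty": -0.36,"tz": 0.325,"ax": 0,"ay": 0,"az": 0},{"tx": 0,"ty": -0.36,"tz": 0.325,"ax": 0,"ay": 0,"az": 0},{"tx": 0,"ty": -0.36,"tz": 0.325,"ax": 0,"ay": 0,"az": 0},{"tx": 0,"ty": -0.36,"tz": 0.325,"ax": 0,"ay": 0,"az": 0},{"tx": 0,"ty": -0.36,"tz": 0.325,"ax": 0,"ay": 0,"az": 0},{"tx": 0,"ty": -0.36,"tz": 0.325,"ax": 0,"ay": 0,"az": 0}]'

```text
t: 1.35
eef_pos: [0.4419, 0.1252, 0.2188]
ee_rot: [0.564, 1.57, 0.287]
contact_force: [0.2, 0.1, 0.6]
grip_width: 0.0022
```

Call:
play_rows --rows '[{"tx": 0,"ty": -0.36,"tz": 0.325,"ax": 0,"ay": 0,"az": 0},{"tx": 0,"ty": -0.36,"tz": 0.325,"ax": 0,"ay": 0,"az": 0},{"tx": 0,"ty": -0.36,"tz": 0.325,"ax": 0,"ay": 0,"az": 0},{"tx": 0,"ty": -0.36,"tz": 0.325,"ax": 0,"ay": 0,"az": 0},{"tx": 0,"ty": -0.36,"tz": 0.325,"ax": 0,"ay": 0,"az": 0},{"tx": 0,"ty": -0.36,"tz": 0.325,"ax": 0,"ay": 0,"az": 0},{"tx": 0,"ty": 0,"tz": 0,"ax": -0.093,"ay": 0,"az": 0},{"tx": 0,"ty": 0,"tz": 0,"ax": -0.093,"ay": 0,"az": 0},{"tx": 0,"ty": 0,"tz": 0,"ax": 0,"ay": 0,"az": 0}]'

```text
t: 2.25
eef_pos: [0.5701, -0.1343, 0.2182]
ee_rot: [2.866, 1.57, 2.87]
contact_force: [0.2, 0.0, 0.3]
grip_width: 0.0007
```

```bash
python3 -c "
from h import *
st([.577,-.150,.16])
a,_=shot('wrist','w0')"
```

```text
t 2.25 tcp [ 0.5701 -0.1343  0.2182] F [0.19 0.04 0.29] w 0.0007 j [-0.27 -0.08  1.64 -0.    1.58 -1.85]
[[-0.001 -0.004  1.   ]
 [ 0.     1.     0.004]
 [-1.     0.    -0.001]]
to [ 0.577 -0.15   0.16 ] shares [ 0.582 -0.158  0.069]
```

View pics/w0.png

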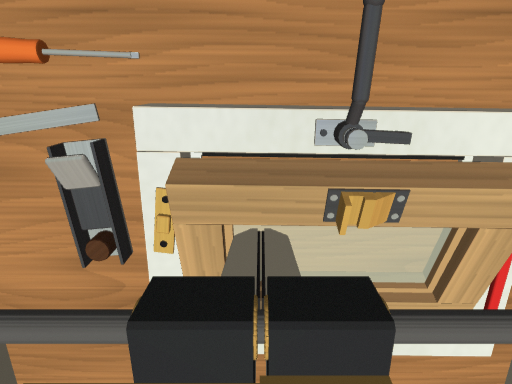

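The wrist view shows the bare rail spanning columns 170–512 at rows 160–225, with the keeper at (365,207). The handle and cap are at (355,135), and the striker and plane are clear to the left. Next, lower onto the bare wood at y = -0.15.

Call:
play_rows --rows '[{"tx": 0.3,"ty": -0.16,"tz": 0.05,"ax": 0,"ay": 0,"az": 0},{"tx": 0.3,"ty": 0,"tz": 0,"ax": 0,"ay": 0,"az": 0},{"tx": 0.2,"ty": 0,"tz": 0,"ax": 0,"ay": 0,"az": 0},{"tx": 0.1,"ty": 0,"tz": 0,"ax": 0,"ay": 0,"az": 0},{"tx": 0.05,"ty": 0,"tz": 0,"ax": 0,"ay": 0,"az": 0},{"tx": 0.05,"ty": 0,"tz": 0,"ax": 0,"ay": 0,"az": 0}]'

```text
t: 2.9
eef_pos: [0.5756, -0.1498, 0.1196]
ee_rot: [-0.322, 1.569, -0.32]
contact_force: [-0.8, 0.6, 2.6]
grip_width: 0.0005
```

Call:
play_rows --rows '[{"tx": 0.05,"ty": 0,"tz": 0,"ax": 0,"ay": 0,"az": 0},{"tx": 0.05,"ty": 0,"tz": 0,"ax": 0,"ay": 0,"az": 0},{"tx": 0.05,"ty": 0,"tz": 0,"ax": 0,"ay": 0,"az": 0},{"tx": 0.05,"ty": 0,"tz": 0,"ax": 0,"ay": 0,"az": 0},{"tx": 0.05,"ty": 0,"tz": 0,"ax": 0,"ay": 0,"az": 0},{"tx": 0.05,"ty": 0,"tz": 0,"ax": 0,"ay": 0,"az": 0}]'

```text
t: 3.5
eef_pos: [0.5751, -0.1499, 0.0883]
ee_rot: [3.05, 1.571, 3.052]
contact_force: [-0.9, -0.2, 0.7]
grip_width: 0.0006
```

Call:
play_rows --rows '[{"tx": 0.05,"ty": 0,"tz": 0,"ax": 0,"ay": 0,"az": 0},{"tx": 0.05,"ty": 0,"tz": 0,"ax": 0,"ay": 0,"az": 0},{"tx": 0.05,"ty": 0,"tz": 0,"ax": 0,"ay": 0,"az": 0},{"tx": 0.05,"ty": 0,"tz": 0,"ax": 0,"ay": 0,"az": 0},{"tx": 0.03,"ty": 0,"tz": 0,"ax": 0,"ay": 0,"az": 0},{"tx": 0.02,"ty": 0,"tz": 0,"ax": 0,"ay": 0,"az": 0},{"tx": 0,"ty": 0,"tz": 0,"ax": 0,"ay": 0,"az": 0}]'

```text
t: 4.2
eef_pos: [0.5751, -0.1499, 0.0634]
ee_rot: [2.513, 1.571, 2.515]
contact_force: [-0.3, 1.0, -1.7]
grip_width: 0.0003
```

Call:
play_rows --rows '[{"tx": 0.02,"ty": 0,"tz": 0,"ax": 0,"ay": 0,"az": 0},{"tx": 0.01,"ty": 0,"tz": 0,"ax": 0,"ay": 0,"az": 0},{"tx": 0,"ty": 0,"tz": 0,"ax": 0,"ay": 0,"az": 0}]'

```text
t: 4.5
eef_pos: [0.5752, -0.1499, 0.0606]
ee_rot: [-0.24, 1.571, -0.238]
contact_force: [1.3, 0.1, 1.0]
grip_width: 0.0003
```

Call:
play_rows --rows '[{"tx": 0.015,"ty": 0,"tz": 0,"ax": 0,"ay": 0,"az": 0},{"tx": 0,"ty": 0,"tz": 0,"ax": 0,"ay": 0,"az": 0}]'

```text
t: 4.7
eef_pos: [0.5752, -0.1499, 0.0592]
ee_rot: [-0.244, 1.571, -0.242]
contact_force: [0.4, -0.0, 2.0]
grip_width: 0.0004
```

Call:
play_rows --rows '[{"tx": 0.01,"ty": 0,"tz": 0,"ax": 0,"ay": 0,"az": 0},{"tx": 0,"ty": 0,"tz": 0,"ax": 0,"ay": 0,"az": 0}]'

```text
t: 4.9
eef_pos: [0.5752, -0.1499, 0.0585]
ee_rot: [-0.169, 1.571, -0.166]
contact_force: [-2.0, 0.5, 4.1]
grip_width: 0.0004
```

Call:
play_rows --rows '[{"tx": 0.01,"ty": 0,"tz": 0,"ax": 0,"ay": 0,"az": 0},{"tx": 0,"ty": 0,"tz": 0,"ax": 0,"ay": 0,"az": 0}]'

```text
t: 5.1
eef_pos: [0.5753, -0.1499, 0.0578]
ee_rot: [-0.377, 1.57, -0.375]
contact_force: [-4.0, 0.8, 8.0]
grip_width: 0.0007
```

Call:
play_rows --rows '[{"tx": 0.01,"ty": 0,"tz": 0,"ax": 0,"ay": 0,"az": 0},{"tx": 0,"ty": 0,"tz": 0,"ax": 0,"ay": 0,"az": 0}]'

```text
t: 5.3
eef_pos: [0.5752, -0.1499, 0.0571]
ee_rot: [-0.419, 1.57, -0.417]
contact_force: [-6.0, 0.6, 12.1]
grip_width: 0.0002
```

Call:
play_rows --rows '[{"tx": 0.01,"ty": 0,"tz": 0,"ax": 0,"ay": 0,"az": 0},{"tx": 0,"ty": 0,"tz": 0,"ax": 0,"ay": 0,"az": 0}]'

```text
t: 5.5
eef_pos: [0.5753, -0.1499, 0.0564]
ee_rot: [-0.381, 1.57, -0.378]
contact_force: [-6.9, 2.2, 15.4]
grip_width: 0.0005
```

Call:
play_rows --rows '[{"tx": 0.007,"ty": 0,"tz": 0,"ax": 0,"ay": 0,"az": 0},{"tx": 0,"ty": 0,"tz": 0,"ax": 0,"ay": 0,"az": 0},{"tx": 0,"ty": 0,"tz": 0,"ax": 0,"ay": 0,"az": 0}]'

```text
t: 5.8
eef_pos: [0.5753, -0.15, 0.0561]
ee_rot: [-0.419, 1.57, -0.417]
contact_force: [-10.4, 2.4, 19.8]
grip_width: 0.0007
```

Call:
play_rows --rows '[{"tx": -0.02,"ty": 0,"tz": 0,"ax": 0,"ay": 0,"az": 0},{"tx": -0.03,"ty": 0,"tz": 0,"ax": 0,"ay": 0,"az": 0},{"tx": -0.2,"ty": 0,"tz": 0,"ax": 0,"ay": 0,"az": 0},{"tx": -0.4,"ty": 0,"tz": 0,"ax": 0,"ay": 0,"az": 0},{"tx": -0.4,"ty": 0,"tz": 0,"ax": 0,"ay": 0,"az": 0},{"tx": 0,"ty": 0.2,"tz": -0.44,"ax": 0,"ay": 0,"az": 0},{"tx": 0,"ty": 0.2,"tz": -0.44,"ax": 0,"ay": 0,"az": 0},{"tx": 0,"ty": 0.1,"tz": -0.44,"ax": 0.015,"ay": 0,"az": 0},{"tx": 0,"ty": 0,"tz": 0,"ax": 0.015,"ay": 0,"az": 0}]'

```text
t: 6.7
eef_pos: [0.4399, -0.0992, 0.16]
ee_rot: [-0.26, 1.569, -0.304]
contact_force: [0.6, -0.4, 0.5]
grip_width: 0.0001
```

```bash
python3 - <<'E'
from h import *
st([.443,-.1,.076])
shot('wrist','w1'); shot('top','top1')
P=cloud('top1'); X,Y,Z=P[...,0],P[...,1],P[...,2]
for y in(-.15,-.12,.03,.07):
  m=(abs(Y-y)<.01)&(abs(X-.575)<.012); print(y,Z[m].mean().round(4), Z[(abs(Y-y)<.01)&(abs(X-.525)<.008)].mean().round(4))
a=cv2.imread('pics/w1.png'); b=cv2.imread('pics/top1.png')[180:270,220:310]
cv2.imwrite('pics/c1.png',np.hstack([cv2.resize(a,(480,360)),cv2.resize(b,(320,360),interpolation=2)]))
E
```

```text
t 6.7 tcp [ 0.4399 -0.0992  0.16  ] F [ 0.65 -0.44  0.45] w 0.0001 j [-0.28 -0.37  1.98 -0.    1.53 -1.81]
[[ 0.002  0.043  0.999]
 [-0.001  0.999 -0.043]
 [-1.    -0.     0.002]]
to [ 0.443 -0.1    0.076] shares [ 0.84  -0.007  0.03 ]
-0.15 0.0567 nan
-0.12 0.0571 nan
0.03 0.0569 0.0555
0.07 0.0569 0.0554<stdin>:6: RuntimeWarning: Mean of empty slice.
  ret = ret.dtype.type(ret / rcount)
```

View pics/c1.png

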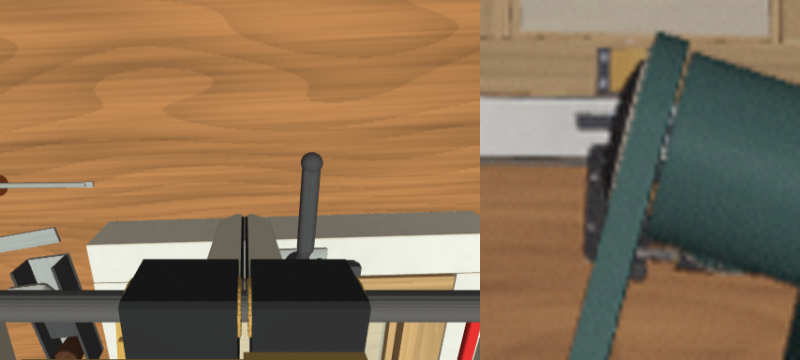

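Rail is now ~1.5 mm proud (within 4), and the handle is clear of the finger, which is at its -y side. Lower beside it.

Call:
play_rows --rows '[{"tx": 0.42,"ty": 0,"tz": 0.03,"ax": 0,"ay": 0,"az": 0},{"tx": 0.3,"ty": 0,"tz": 0,"ax": 0,"ay": 0,"az": 0},{"tx": 0.12,"ty": 0.05,"tz": 0,"ax": 0,"ay": 0,"az": 0},{"tx": 0,"ty": 0.05,"tz": 0,"ax": 0,"ay": 0,"az": 0},{"tx": 0,"ty": 0.05,"tz": 0,"ax": 0,"ay": 0,"az": 0},{"tx": 0,"ty": 0.05,"tz": 0,"ax": 0,"ay": 0,"az": 0}]'

```text
t: 7.4
eef_pos: [0.4478, -0.08, 0.077]
ee_rot: [-0.181, 1.569, -0.223]
contact_force: [0.4, 0.2, -0.3]
grip_width: 0.0006
```

Call:
play_rows --rows '[{"tx": 0,"ty": 0.04,"tz": 0,"ax": 0,"ay": 0,"az": 0},{"tx": 0,"ty": 0.04,"tz": 0,"ax": 0,"ay": 0,"az": 0},{"tx": 0,"ty": 0.03,"tz": 0,"ax": 0,"ay": 0,"az": 0}]'

```text
t: 7.7
eef_pos: [0.4476, -0.069, 0.0759]
ee_rot: [-0.255, 1.57, -0.297]
contact_force: [-0.2, -0.8, 0.2]
grip_width: 0.0009
```

```bash
cat >> h.py <<'E'
PIV=np.array([.528,-.050])
def pol():
    o=env.get_obs(); R=Ro.from_euler('xyz',o['ee_rot']).as_matrix(); ty=R[:2,1]; psi=np.arctan2(ty[1],ty[0]); d=np.array(o['eef_pos'][:2])-PIV
    print('tool turn (window frame)',round(np.pi/2-psi-.01,3),'along bar',round(-d@R[:2,2],4),'behind',round(-d@ty,4),'F tan',round(np.array(o['contact_force'])[:2]@ty,2))
E
python3 -c "
from h import *
st();pol();shot('wrist','w2')"
```

```text
t 7.7 tcp [ 0.4476 -0.069   0.0759] F [-0.19 -0.81  0.21] w 0.0009 j [-0.21 -0.31  2.07 -0.    1.38 -1.74]
[[ 0.001  0.043  0.999]
 [-0.     0.999 -0.043]
 [-1.    -0.     0.001]]
tool turn (window frame) 0.033 along bar 0.0796 behind 0.0224 F tan -0.82
```

View pics/w2.png

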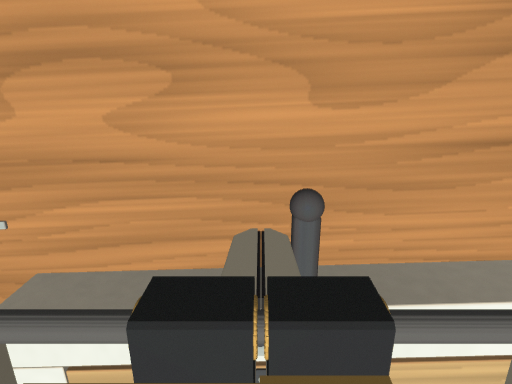

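The finger is alongside the bar, just about touching. The ball is at (307,205) and the finger tip at (262,235). Start turning around the post.

Call:
play_rows --rows '[{"tx": 0,"ty": 0.04,"tz": -0.03,"ax": 0.02,"ay": 0,"az": 0},{"tx": 0,"ty": 0.085,"tz": -0.02,"ax": 0.0667,"ay": 0,"az": 0},{"tx": 0,"ty": 0.085,"tz": -0.018,"ax": 0.0667,"ay": 0,"az": 0},{"tx": 0,"ty": 0.085,"tz": -0.018,"ax": 0.0667,"ay": 0,"az": 0},{"tx": 0,"ty": 0.085,"tz": -0.018,"ax": 0.0667,"ay": 0,"az": 0}]'

```text
t: 8.25
eef_pos: [0.4448, -0.0305, 0.0756]
ee_rot: [-0.369, 1.57, -0.846]
contact_force: [-0.0, -0.7, 0.7]
grip_width: 0.0006
```

```bash
python3 -c "
from h import *
st();pol()"
```

```text
t 8.25 tcp [ 0.4448 -0.0305  0.0756] F [-0.   -0.66  0.7 ] w 0.0006 j [-0.13 -0.33  2.09 -0.    1.39 -1.22]
[[ 0.     0.459  0.888]
 [-0.     0.888 -0.459]
 [-1.    -0.     0.   ]]
tool turn (window frame) 0.467 along bar 0.0828 behind 0.0209 F tan -0.59
```

Working. Continue to ~0.9.

Call:
play_rows --rows '[{"tx": 0,"ty": 0.085,"tz": -0.02,"ax": 0.0667,"ay": 0,"az": 0},{"tx": 0,"ty": 0.085,"tz": -0.02,"ax": 0.0667,"ay": 0,"az": 0},{"tx": 0,"ty": 0.085,"tz": -0.02,"ax": 0.0667,"ay": 0,"az": 0},{"tx": 0,"ty": 0.085,"tz": -0.02,"ax": 0.0667,"ay": 0,"az": 0}]'

```text
t: 8.65
eef_pos: [0.4582, 0.0016, 0.0756]
ee_rot: [-0.179, 1.57, -1.057]
contact_force: [-0.4, -1.2, 0.5]
grip_width: 0.0006
```

```bash
python3 -c "
from h import *
st();pol();shot('wrist','w3')"
```

```text
t 8.65 tcp [0.4582 0.0016 0.0756] F [-0.43 -1.19  0.54] w 0.0006 j [-0.05 -0.3   2.06 -0.    1.38 -0.75]
[[ 0.     0.769  0.639]
 [-0.     0.639 -0.769]
 [-1.    -0.     0.   ]]
tool turn (window frame) 0.867 along bar 0.0843 behind 0.0207 F tan -1.09
```

View pics/w3.png

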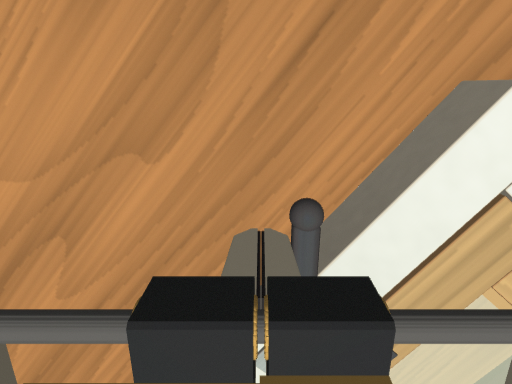

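Call:
play_rows --rows '[{"tx": 0,"ty": 0.043,"tz": -0.01,"ax": 0.0333,"ay": 0,"az": 0},{"tx": 0,"ty": 0.043,"tz": -0.01,"ax": 0.0333,"ay": 0,"az": 0},{"tx": 0,"ty": 0.043,"tz": -0.01,"ax": 0.0333,"ay": 0,"az": 0}]'

```text
t: 9.0
eef_pos: [0.4657, 0.0114, 0.0752]
ee_rot: [-1.937, 1.568, -2.96]
contact_force: [-10.6, -3.2, 2.4]
grip_width: 0.0004
```

Call:
play_rows --rows '[{"tx": 0,"ty": 0.043,"tz": -0.01,"ax": 0.0333,"ay": 0,"az": 0},{"tx": 0,"ty": 0.043,"tz": -0.01,"ax": 0.0333,"ay": 0,"az": 0}]'

```text
t: 9.2
eef_pos: [0.4714, 0.0175, 0.075]
ee_rot: [-1.95, 1.566, -3.073]
contact_force: [-18.0, -1.7, 6.1]
grip_width: 0.0005
```

```bash
python3 -c "
from h import *
st();pol()"
```

```text
t 9.2 tcp [0.4714 0.0175 0.075 ] F [-18.02  -1.68   6.14] w 0.0005 j [-0.02 -0.26  2.03 -0.    1.37 -0.46]
[[-0.004  0.901  0.433]
 [-0.     0.433 -0.901]
 [-1.    -0.004 -0.002]]
tool turn (window frame) 1.113 along bar 0.0853 behind 0.0218 F tan -16.97
```

Call:
play_rows --rows '[{"tx": 0,"ty": 0,"tz": 0,"ax": 0,"ay": 0,"az": 0},{"tx": 0,"ty": 0,"tz": 0,"ax": 0,"ay": 0,"az": 0}]'

```text
t: 9.4
eef_pos: [0.4727, 0.0174, 0.0755]
ee_rot: [-1.761, 1.57, -2.882]
contact_force: [-2.7, -0.5, 2.5]
grip_width: 0.0007
```

```bash
python3 - <<'E'
from h import *
st();pol();shot('side','s3')
a=cv2.imread('pics/s3.png')
cv2.imwrite('pics/c3.png',cv2.resize(a[140:260,180:340],(800,600),interpolation=2))
E
```

```text
t 9.4 tcp [0.4727 0.0174 0.0755] F [-2.72 -0.46  2.47] w 0.0007 j [-0.02 -0.26  2.03 -0.    1.37 -0.47]
[[-0.001  0.901  0.435]
 [-0.     0.435 -0.901]
 [-1.    -0.001 -0.   ]]
tool turn (window frame) 1.111 along bar 0.0847 behind 0.0205 F tan -2.65
```

View pics/c3.png

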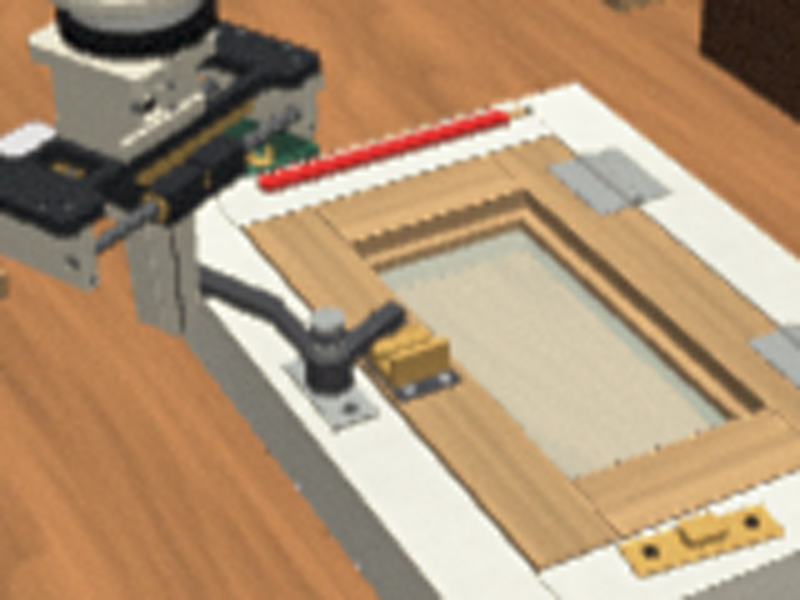

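The nose is riding on the keeper's ramp, the sash is down, and the finger is behind the bar. Advance in small steps.

Call:
play_rows --rows '[{"tx": 0,"ty": 0.026,"tz": -0.006,"ax": 0.02,"ay": 0,"az": 0},{"tx": 0,"ty": 0,"tz": 0,"ax": 0,"ay": 0,"az": 0},{"tx": 0,"ty": 0.026,"tz": -0.006,"ax": 0.02,"ay": 0,"az": 0},{"tx": 0,"ty": 0,"tz": 0,"ax": 0,"ay": 0,"az": 0}]'

```text
t: 9.85
eef_pos: [0.4764, 0.0208, 0.0753]
ee_rot: [-1.969, 1.569, 3.132]
contact_force: [-7.7, -0.0, 4.7]
grip_width: 0.0005
```

Call:
play_rows --rows '[{"tx": 0,"ty": 0.026,"tz": -0.006,"ax": 0.02,"ay": 0,"az": 0},{"tx": 0,"ty": 0,"tz": 0,"ax": 0,"ay": 0,"az": 0},{"tx": 0,"ty": 0,"tz": 0,"ax": 0,"ay": 0,"az": 0}]'

```text
t: 10.15
eef_pos: [0.4785, 0.0225, 0.0754]
ee_rot: [-2.081, 1.569, 2.99]
contact_force: [-10.9, 1.3, 6.6]
grip_width: 0.0005
```

```bash
python3 -c "
from h import *
st();pol()"
```

```text
t 10.15 tcp [0.4785 0.0225 0.0754] F [-10.87   1.33   6.58] w 0.0005 j [-0.01 -0.25  2.02  0.    1.37 -0.37]
[[-0.002  0.936  0.352]
 [ 0.     0.352 -0.936]
 [-1.    -0.002 -0.001]]
tool turn (window frame) 1.202 along bar 0.0852 behind 0.0208 F tan -9.71
```

Call:
play_rows --rows '[{"tx": 0,"ty": 0.026,"tz": -0.006,"ax": 0.02,"ay": 0,"az": 0},{"tx": 0,"ty": 0,"tz": 0,"ax": 0,"ay": 0,"az": 0},{"tx": 0,"ty": 0,"tz": 0,"ax": 0,"ay": 0,"az": 0}]'

```text
t: 10.45
eef_pos: [0.481, 0.0239, 0.0756]
ee_rot: [-2.064, 1.569, 2.978]
contact_force: [-8.3, 0.5, 5.5]
grip_width: 0.0004
```

Call:
play_rows --rows '[{"tx": 0,"ty": 0.026,"tz": -0.006,"ax": 0.02,"ay": 0,"az": 0},{"tx": 0,"ty": 0,"tz": 0,"ax": 0,"ay": 0,"az": 0},{"tx": 0,"ty": 0,"tz": 0,"ax": 0,"ay": 0,"az": 0}]'

```text
t: 10.75
eef_pos: [0.4829, 0.0254, 0.0755]
ee_rot: [-2.059, 1.568, 2.953]
contact_force: [-13.2, 1.9, 7.8]
grip_width: 0.0005
```

```bash
python3 -c "
from h import *
st();pol()"
```

```text
t 10.75 tcp [0.4829 0.0254 0.0755] F [-13.22   1.91   7.83] w 0.0005 j [-0.   -0.23  2.01  0.    1.37 -0.3 ]
[[-0.003  0.956  0.295]
 [ 0.     0.295 -0.956]
 [-1.    -0.002 -0.001]]
tool turn (window frame) 1.261 along bar 0.0854 behind 0.0208 F tan -12.07
```

Call:
play_rows --rows '[{"tx": 0,"ty": 0.026,"tz": -0.006,"ax": 0.02,"ay": 0,"az": 0},{"tx": 0,"ty": 0,"tz": 0,"ax": 0,"ay": 0,"az": 0},{"tx": 0,"ty": 0,"tz": 0,"ax": 0,"ay": 0,"az": 0}]'

```text
t: 11.05
eef_pos: [0.4858, 0.0265, 0.0757]
ee_rot: [-1.75, 1.57, -3.051]
contact_force: [-6.1, -0.7, 3.7]
grip_width: 0.0005
```

Call:
play_rows --rows '[{"tx": 0,"ty": 0.02,"tz": -0.005,"ax": 0.016,"ay": 0,"az": 0},{"tx": 0,"ty": 0,"tz": 0,"ax": 0,"ay": 0,"az": 0},{"tx": 0,"ty": 0,"tz": 0,"ax": 0,"ay": 0,"az": 0}]'

```text
t: 11.35
eef_pos: [0.488, 0.0275, 0.0756]
ee_rot: [1.341, 1.571, 0.015]
contact_force: [-1.0, 0.2, 0.8]
grip_width: 0.0005
```

```bash
python3 -c "
from h import *
st();pol()"
```

```text
t 11.35 tcp [0.488  0.0275 0.0756] F [-0.96  0.23  0.8 ] w 0.0005 j [ 0.   -0.22  2.    0.    1.36 -0.24]
[[ 0.     0.97   0.242]
 [ 0.     0.242 -0.97 ]
 [-1.     0.     0.   ]]
tool turn (window frame) 1.316 along bar 0.0849 behind 0.02 F tan -0.87
```

Call:
play_rows --rows '[{"tx": 0,"ty": 0.026,"tz": -0.006,"ax": 0.02,"ay": 0,"az": 0},{"tx": 0,"ty": 0,"tz": 0,"ax": 0,"ay": 0,"az": 0},{"tx": 0,"ty": 0,"tz": 0,"ax": 0,"ay": 0,"az": 0}]'

```text
t: 11.65
eef_pos: [0.4904, 0.0288, 0.0755]
ee_rot: [1.489, 1.571, 0.133]
contact_force: [-2.2, 0.3, 2.3]
grip_width: 0.0005
```

Call:
play_rows --rows '[{"tx": 0,"ty": 0.02,"tz": -0.005,"ax": 0.016,"ay": 0,"az": 0},{"tx": 0,"ty": 0,"tz": 0,"ax": 0,"ay": 0,"az": 0},{"tx": 0,"ty": 0,"tz": 0,"ax": 0,"ay": 0,"az": 0}]'

```text
t: 11.95
eef_pos: [0.4921, 0.0298, 0.0754]
ee_rot: [-1.874, 1.57, 3.029]
contact_force: [-5.4, 0.1, 1.9]
grip_width: 0.0005
```

```bash
python3 - <<'E'
from h import *
st();pol();shot('side','s4')
a=cv2.imread('pics/s4.png')
cv2.imwrite('pics/c4.png',cv2.resize(a[170:250,210:310],(750,600),interpolation=2))
E
```

```text
t 11.95 tcp [0.4921 0.0298 0.0754] F [-5.36  0.09  1.92] w 0.0005 j [ 0.01 -0.21  1.99  0.    1.36 -0.18]
[[-0.     0.982  0.189]
 [ 0.     0.189 -0.982]
 [-1.    -0.    -0.   ]]
tool turn (window frame) 1.371 along bar 0.0851 behind 0.0202 F tan -5.25
```

View pics/c4.png

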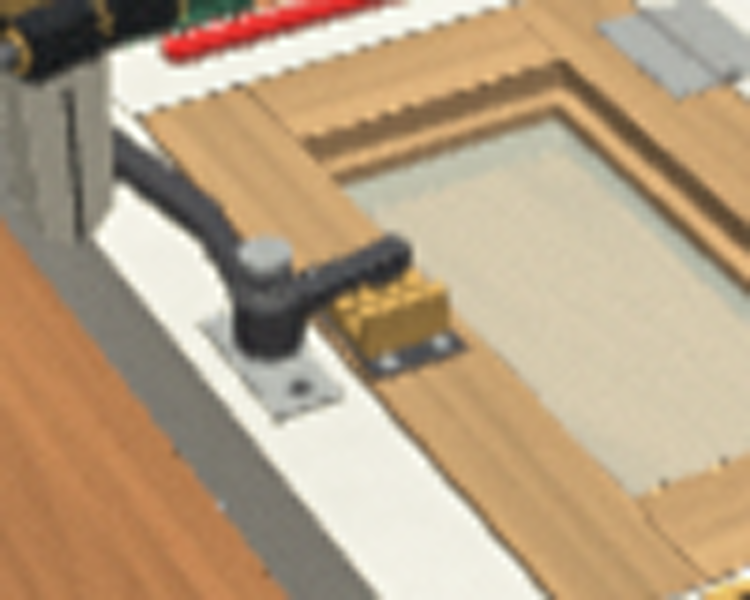

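The nose is up on the crest with the notch still ahead. Continue in small steps.

Call:
play_rows --rows '[{"tx": 0,"ty": 0.02,"tz": -0.005,"ax": 0.016,"ay": 0,"az": 0},{"tx": 0,"ty": 0,"tz": 0,"ax": 0,"ay": 0,"az": 0},{"tx": 0,"ty": 0,"tz": 0,"ax": 0,"ay": 0,"az": 0}]'

```text
t: 12.3
eef_pos: [0.4942, 0.0307, 0.0755]
ee_rot: [1.438, 1.571, 0.033]
contact_force: [-3.8, -0.2, 1.8]
grip_width: 0.0007
```

Call:
play_rows --rows '[{"tx": 0,"ty": 0.02,"tz": -0.005,"ax": 0.016,"ay": 0,"az": 0},{"tx": 0,"ty": 0,"tz": 0,"ax": 0,"ay": 0,"az": 0},{"tx": 0,"ty": 0,"tz": 0,"ax": 0,"ay": 0,"az": 0}]'

```text
t: 12.6
eef_pos: [0.496, 0.0315, 0.0754]
ee_rot: [-1.89, 1.571, 2.964]
contact_force: [-4.2, 0.6, 3.3]
grip_width: 0.0002
```

```bash
python3 -c "
from h import *
st();pol()"
```

```text
t 12.6 tcp [0.496  0.0315 0.0754] F [-4.21  0.64  3.27] w 0.0002 j [ 0.01 -0.2   1.99  0.    1.36 -0.13]
[[-0.     0.99   0.141]
 [ 0.     0.141 -0.99 ]
 [-1.    -0.    -0.   ]]
tool turn (window frame) 1.419 along bar 0.0852 behind 0.0202 F tan -4.08
```

Call:
play_rows --rows '[{"tx": 0,"ty": 0.02,"tz": -0.005,"ax": 0.016,"ay": 0,"az": 0},{"tx": 0,"ty": 0,"tz": 0,"ax": 0,"ay": 0,"az": 0},{"tx": 0,"ty": 0,"tz": 0,"ax": 0,"ay": 0,"az": 0}]'

```text
t: 12.9
eef_pos: [0.498, 0.0323, 0.0755]
ee_rot: [1.454, 1.571, 0.001]
contact_force: [-4.1, -0.7, 1.8]
grip_width: 0.0006
```

Call:
play_rows --rows '[{"tx": 0,"ty": 0.02,"tz": -0.005,"ax": 0.016,"ay": 0,"az": 0},{"tx": 0,"ty": 0,"tz": 0,"ax": 0,"ay": 0,"az": 0},{"tx": 0,"ty": 0,"tz": 0,"ax": 0,"ay": 0,"az": 0}]'

```text
t: 13.2
eef_pos: [0.4998, 0.033, 0.0754]
ee_rot: [-2.003, 1.571, 2.803]
contact_force: [-4.3, 0.6, 2.2]
grip_width: 0.0004
```

```bash
python3 - <<'E'
from h import *
st();pol();shot('side','s5')
E
```

```text
t 13.2 tcp [0.4998 0.033  0.0754] F [-4.31  0.59  2.19] w 0.0004 j [ 0.01 -0.19  1.98  0.    1.36 -0.08]
[[-0.     0.996  0.093]
 [ 0.     0.093 -0.996]
 [-1.    -0.    -0.   ]]
tool turn (window frame) 1.467 along bar 0.0853 behind 0.0203 F tan -4.23
```

Call:
play_rows --rows '[{"tx": 0,"ty": 0.02,"tz": -0.005,"ax": 0.016,"ay": 0,"az": 0},{"tx": 0,"ty": 0,"tz": 0,"ax": 0,"ay": 0,"az": 0},{"tx": 0,"ty": 0,"tz": 0,"ax": 0,"ay": 0,"az": 0}]'

```text
t: 13.55
eef_pos: [0.5018, 0.0337, 0.0755]
ee_rot: [1.356, 1.571, -0.145]
contact_force: [-3.8, 0.9, 2.5]
grip_width: 0.0008
```

Call:
play_rows --rows '[{"tx": 0,"ty": 0.02,"tz": -0.005,"ax": 0.016,"ay": 0,"az": 0},{"tx": 0,"ty": 0,"tz": 0,"ax": 0,"ay": 0,"az": 0},{"tx": 0,"ty": 0,"tz": 0,"ax": 0,"ay": 0,"az": 0}]'

```text
t: 13.85
eef_pos: [0.5039, 0.0342, 0.0755]
ee_rot: [1.279, 1.57, -0.246]
contact_force: [-2.8, -1.0, 1.0]
grip_width: 0.0006
```

```bash
python3 - <<'E'
from h import *
st();pol();shot('side','s6')
E
```

```text
t 13.85 tcp [0.5039 0.0342 0.0755] F [-2.8  -0.97  0.98] w 0.0006 j [ 0.02 -0.18  1.97 -0.    1.36 -0.03]
[[ 0.001  0.999  0.046]
 [-0.     0.046 -0.999]
 [-1.     0.001  0.   ]]
tool turn (window frame) 1.515 along bar 0.0852 behind 0.0201 F tan -2.84
```

Call:
play_rows --rows '[{"tx": 0,"ty": 0.02,"tz": -0.005,"ax": 0.016,"ay": 0,"az": 0},{"tx": 0,"ty": 0,"tz": 0,"ax": 0,"ay": 0,"az": 0},{"tx": 0,"ty": 0,"tz": 0,"ax": 0,"ay": 0,"az": 0}]'

```text
t: 14.2
eef_pos: [0.506, 0.0349, 0.0755]
ee_rot: [1.637, 1.57, 0.088]
contact_force: [0.3, -0.1, -0.8]
grip_width: 0.0005
```

```bash
python3 - <<'E'
from h import *
st();pol();shot('side','s7');shot('wrist','w7')
a=cv2.imread('pics/s7.png')
cv2.imwrite('pics/c7.png',np.hstack([cv2.resize(a[170:250,210:310],(500,400),interpolation=2),cv2.resize(cv2.imread('pics/w7.png')[150:384,200:375],(299,400))]))
E
```

```text
t 14.2 tcp [0.506  0.0349 0.0755] F [ 0.29 -0.13 -0.77] w 0.0005 j [ 0.02 -0.18  1.97  0.    1.35 -0.  ]
[[ 0.001  1.     0.022]
 [ 0.     0.022 -1.   ]
 [-1.     0.001 -0.   ]]
tool turn (window frame) 1.539 along bar 0.0854 behind 0.0202 F tan 0.29
```

View pics/c7.png

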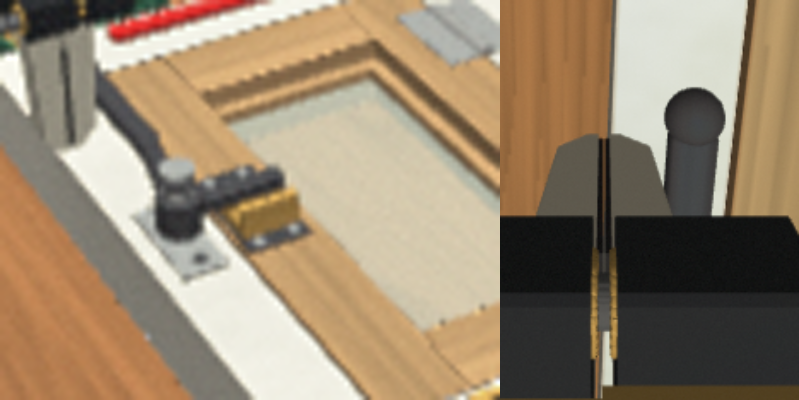

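The push has vanished and the nose looks dropped into the notch, with the bar about a finger-gap ahead. Back off and check from above.

Call:
play_rows --rows '[{"tx": 0,"ty": -0.1,"tz": 0,"ax": 0,"ay": 0,"az": 0},{"tx": 0,"ty": -0.3,"tz": 0,"ax": 0,"ay": 0,"az": 0},{"tx": -0.3,"ty": -0.2,"tz": 0,"ax": 0,"ay": 0,"az": 0},{"tx": -0.45,"ty": 0,"tz": 0,"ax": 0,"ay": 0,"az": 0},{"tx": -0.45,"ty": 0,"tz": -0.2,"ax": 0,"ay": 0,"az": 0},{"tx": 0,"ty": 0,"tz": -0.45,"ax": 0,"ay": 0,"az": 0},{"tx": 0,"ty": 0,"tz": -0.45,"ax": 0,"ay": 0,"az": 0},{"tx": 0,"ty": 0,"tz": -0.45,"ax": 0,"ay": 0,"az": 0},{"tx": 0,"ty": 0,"tz": -0.45,"ax": 0,"ay": 0,"az": 0},{"tx": 0,"ty": 0,"tz": -0.45,"ax": 0,"ay": 0,"az": 0},{"tx": 0,"ty": 0,"tz": 0,"ax": 0,"ay": 0,"az": 0}]'

```text
t: 15.4
eef_pos: [0.4391, 0.2821, 0.195]
ee_rot: [-2.07, 1.57, 2.668]
contact_force: [-0.3, 0.2, 0.0]
grip_width: 0.0004
```

```bash
python3 - <<'E'
from h import *
st();shot('top','t8');shot('side','s8')
P=cloud('t8'); X,Y,Z=P[...,0],P[...,1],P[...,2]
for y in(-.17,-.15,-.12,.03,.07,.1):
  f=lambda x,w:np.median(Z[(abs(Y-y)<.01)&(abs(X-x)<w)]).round(4); print(y,'rail',f(.575,.012),'frame',f(.52,.008),'old rail',np.median(cloud('top1')[...,2][(abs(cloud('top1')[...,1]-y)<.01)&(abs(cloud('top1')[...,0]-.575)<.012)]).round(4))
h=P[(Z>.08)&(Z<.108)&(Y>-.015)&(Y<.075)&(abs(X-.53)<.04)]; p=np.polyfit(h[:,1],h[:,0],1); print(len(h),np.median(h[:,2]),p,'x at pivot',np.polyval(p,-.05),'angle',np.pi/2+np.arctan(p[0])-.010)
a=cv2.imread('pics/t8.png')[175:245,215:325]; b=cv2.imread('pics/s8.png')[160:250,205:325]
cv2.imwrite('pics/c8.png',np.vstack([cv2.resize(a,(470,300),interpolation=2),cv2.resize(b,(470,300),interpolation=2)]))
E
```

```text
t 15.4 tcp [0.4391 0.2821 0.195 ] F [-0.28  0.19  0.03] w 0.0004 j [ 0.52 -0.21  1.8   0.    1.56  0.5 ]
[[-0.001  1.     0.026]
 [ 0.     0.026 -1.   ]
 [-1.    -0.001 -0.   ]]
-0.17 rail 0.0555 frame 0.0563 old rail 0.0559
-0.15 rail 0.0552 frame 0.0541 old rail 0.0568
-0.12 rail 0.056 frame 0.0566 old rail 0.0567
0.03 rail 0.0557 frame 0.0567 old rail 0.0569
0.07 rail 0.0565 frame 0.0553 old rail 0.0566
0.1 rail 0.0558 frame 0.0553 old rail 0.0568
138 0.10071551418217681 [-0.00936094  0.52957578] x at pivot 0.5300438286719089 angle 1.5514356633943063
```

View pics/c8.png

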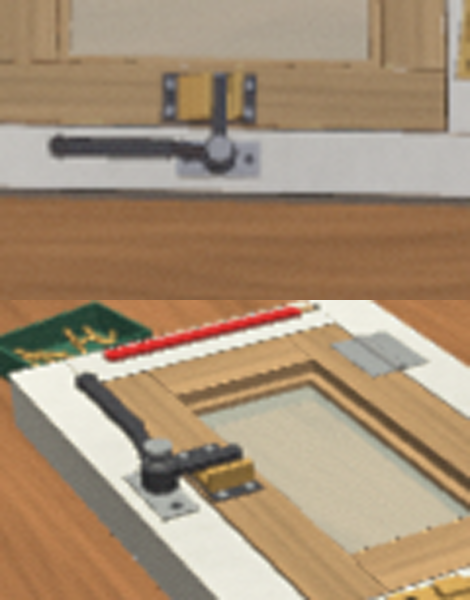

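```bash
python3 - <<'E'
from h import *
def nz(f,lo,hi,side):
    P=cloud(f); d=P[...,:2]-PIV; r=np.hypot(d[...,0],d[...,1]); z=P[...,2]
    sel=(d[...,0]>.012) if side=='nose' else (d[...,1]>.012)&(d[...,0]<.012) if side=='bar' else (d[...,0]<-.02)
    m=(r>lo)&(r<hi)&sel&(z>.084 )&(z<.115); return m.sum(),np.percentile(z[m],[25,50,75,95]).round(4) if m.sum()>4 else None
for f in('s3','s4','s5','s6','s7','s8'): print(f,'nose',nz(f,.025,.06,'nose'),'bar',nz(f,.03,.055,'bar'))
print('rest side',nz('side0',.03,.055,'h'),nz('side0',.07,.1,'h'),'now side',nz('s8',.07,.1,'bar'))
print('rest top',nz('top0',.03,.055,'h'),nz('top0',.07,.1,'h'),'now top',nz('t8',.03,.055,'bar'),nz('t8',.07,.1,'bar'),'nose now',nz('t8',.025,.06,'nose'))
E
```

```text
s3 nose (np.int64(0), None) bar (np.int64(49), array([0.0962, 0.0987, 0.1003, 0.102 ]))
s4 nose (np.int64(2), None) bar (np.int64(42), array([0.0998, 0.1021, 0.1035, 0.1043]))
s5 nose (np.int64(6), array([0.0843, 0.0844, 0.0847, 0.0849])) bar (np.int64(39), array([0.1017, 0.1028, 0.1039, 0.1051]))
s6 nose (np.int64(3), None) bar (np.int64(40), array([0.1004, 0.1024, 0.1036, 0.1047]))
s7 nose (np.int64(1), None) bar (np.int64(43), array([0.1003, 0.1022, 0.1032, 0.1042]))
s8 nose (np.int64(0), None) bar (np.int64(41), array([0.0991, 0.1016, 0.1029, 0.1041]))
rest side (np.int64(56), array([0.0944, 0.0975, 0.0988, 0.1001])) (np.int64(74), array([0.0942, 0.0973, 0.099 , 0.1003])) now side (np.int64(42), array([0.1006, 0.102 , 0.1035, 0.1048]))
rest top (np.int64(41), array([0.0955, 0.0971, 0.0984, 0.1004])) (np.int64(53), array([0.0946, 0.0969, 0.0984, 0.0997])) now top (np.int64(40), array([0.0991, 0.1004, 0.1026, 0.1059])) (np.int64(51), array([0.0989, 0.1005, 0.1022, 0.1039])) nose now (np.int64(1), None)
```

Bar height is still ~4 mm above rest, as on the crest (0.102 top, against 0.0985 expected in the notch). So it has not dropped in: the low force was crest friction. Go back and keep pushing.

Call:
play_rows --rows '[{"tx": 0,"ty": 0,"tz": 0.45,"ax": 0,"ay": 0,"az": 0},{"tx": 0,"ty": 0,"tz": 0.45,"ax": 0,"ay": 0,"az": 0},{"tx": 0,"ty": 0,"tz": 0.45,"ax": 0,"ay": 0,"az": 0},{"tx": 0,"ty": 0,"tz": 0.45,"ax": 0,"ay": 0,"az": 0},{"tx": 0,"ty": 0,"tz": 0.45,"ax": 0,"ay": 0,"az": 0},{"tx": 0.3,"ty": 0,"tz": 0.2,"ax": 0,"ay": 0,"az": 0},{"tx": 0.45,"ty": 0,"tz": 0.02,"ax": 0,"ay": 0,"az": 0},{"tx": 0.4,"ty": 0,"tz": 0,"ax": 0,"ay": 0,"az": 0},{"tx": 0.05,"ty": 0.2,"tz": 0,"ax": 0,"ay": 0,"az": 0},{"tx": 0,"ty": 0.25,"tz": 0,"ax": 0,"ay": 0,"az": 0},{"tx": 0,"ty": 0.1,"tz": 0,"ax": 0,"ay": 0,"az": 0},{"tx": 0,"ty": 0,"tz": 0,"ax": 0,"ay": 0,"az": 0}]'

```text
t: 16.7
eef_pos: [0.5009, 0.0319, 0.0755]
ee_rot: [-1.014, 1.571, -2.564]
contact_force: [-0.8, 0.7, -0.7]
grip_width: 0.0004
```

```bash
python3 -c "
from h import *
st();pol()"
```

```text
t 16.7 tcp [0.5009 0.0319 0.0755] F [-0.85  0.74 -0.74] w 0.0004 j [ 0.01 -0.19  1.98 -0.    1.36 -0.01]
[[-0.     1.     0.021]
 [-0.     0.021 -1.   ]
 [-1.    -0.     0.   ]]
tool turn (window frame) 1.54 along bar 0.0825 behind 0.0254 F tan -0.83
```

Call:
play_rows --rows '[{"tx": 0,"ty": 0.04,"tz": -0.02,"ax": 0,"ay": 0,"az": 0},{"tx": 0,"ty": 0.02,"tz": -0.005,"ax": 0.013,"ay": 0,"az": 0},{"tx": 0,"ty": 0,"tz": 0,"ax": 0,"ay": 0,"az": 0},{"tx": 0,"ty": 0,"tz": 0,"ax": 0,"ay": 0,"az": 0}]'

```text
t: 17.1
eef_pos: [0.5064, 0.0355, 0.0756]
ee_rot: [1.485, 1.571, -0.084]
contact_force: [0.9, -0.4, 0.0]
grip_width: 0.0006
```

Call:
play_rows --rows '[{"tx": 0,"ty": 0.018,"tz": -0.004,"ax": 0.013,"ay": 0,"az": 0},{"tx": 0,"ty": 0,"tz": 0,"ax": 0,"ay": 0,"az": 0},{"tx": 0,"ty": 0,"tz": 0,"ax": 0,"ay": 0,"az": 0}]'

```text
t: 17.4
eef_pos: [0.5085, 0.0358, 0.0755]
ee_rot: [-0.179, 1.571, -1.767]
contact_force: [-0.0, 0.2, 0.1]
grip_width: 0.0002
```

```bash
cat >> h.py <<'E'
def barz(n):
    shot('side',n); P=cloud(n); d=P[...,:2]-PIV; r=np.hypot(d[...,0],d[...,1]); z=P[...,2]
    m=(r>.03)&(r<.055)&(d[...,1]>.012)&(abs(d[...,0])<.02)&(z>.084)&(z<.115); print('bar z',np.percentile(z[m],[25,50,75,95]).round(4))
E
python3 -c "
from h import *
pol();barz('s9')"
```

```text
tool turn (window frame) 1.578 along bar 0.0855 behind 0.021 F tan -0.02
bar z [0.0975 0.0989 0.0997 0.101 ]
```

```bash
python3 - <<'E'
from h import *
for f in('s7','s8','s9'):
    P=cloud(f); d=P[...,:2]-PIV; z=P[...,2]
    for lo,hi in((.03,.055),(.03,.1)):
        m=(d[...,1]>lo)&(d[...,1]<hi)&(abs(d[...,0])<.02)&(z>.09)&(z<.108); q=d[m]; p=np.polyfit(q[:,1],q[:,0],1); print(f,m.sum(),'z',np.median(z[m]).round(4),'slope',p.round(3),'mean dir',(np.pi/2+np.median(q[:,0]/q[:,1])-.01).round(3))
E
```

```text
s7 43 z 0.1022 slope [0.004 0.   ] mean dir 1.549
s7 119 z 0.1022 slope [-0.086  0.003] mean dir 1.528
s8 41 z 0.1016 slope [-0.028  0.002] mean dir 1.545
s8 103 z 0.1019 slope [0.006 0.   ] mean dir 1.547
s9 37 z 0.0989 slope [ 0.092 -0.   ] mean dir 1.635
s9 123 z 0.0989 slope [-0.052  0.005] mean dir 1.614
```

Call:
play_rows --rows '[{"tx": 0,"ty": 0.012,"tz": -0.003,"ax": 0.01,"ay": 0,"az": 0},{"tx": 0,"ty": 0,"tz": 0,"ax": 0,"ay": 0,"az": 0},{"tx": 0,"ty": 0,"tz": 0,"ax": 0,"ay": 0,"az": 0}]'

```text
t: 17.75
eef_pos: [0.5097, 0.0361, 0.0754]
ee_rot: [-1.406, 1.571, -3.009]
contact_force: [-0.2, -1.0, 0.7]
grip_width: 0.0007
```

```bash
python3 -c "
from h import *
pol();barz('s10')"
```

```text
tool turn (window frame) 1.593 along bar 0.0855 behind 0.021 F tan -0.2
bar z [0.097  0.0988 0.0998 0.1008]
```

The handle has jumped from 1.55 to about 1.63 and dropped 3 mm to notch height, with no push on the finger. Back off and verify.

Call:
play_rows --rows '[{"tx": 0,"ty": -0.1,"tz": 0,"ax": 0,"ay": 0,"az": 0},{"tx": 0,"ty": -0.3,"tz": 0,"ax": 0,"ay": 0,"az": 0},{"tx": -0.3,"ty": -0.2,"tz": 0,"ax": 0,"ay": 0,"az": 0},{"tx": -0.45,"ty": 0,"tz": 0,"ax": 0,"ay": 0,"az": 0},{"tx": -0.45,"ty": 0,"tz": -0.2,"ax": 0,"ay": 0,"az": 0},{"tx": 0,"ty": 0,"tz": -0.45,"ax": 0,"ay": 0,"az": 0},{"tx": 0,"ty": 0,"tz": -0.45,"ax": 0,"ay": 0,"az": 0},{"tx": 0,"ty": 0,"tz": -0.45,"ax": 0,"ay": 0,"az": 0},{"tx": 0,"ty": 0,"tz": -0.45,"ax": 0,"ay": 0,"az": 0},{"tx": 0,"ty": 0,"tz": -0.45,"ax": 0,"ay": 0,"az": 0},{"tx": 0,"ty": 0,"tz": 0,"ax": 0,"ay": 0,"az": 0}]'

```text
t: 18.9
eef_pos: [0.4564, 0.2865, 0.1949]
ee_rot: [-1.861, 1.57, 2.823]
contact_force: [-0.2, 0.0, -0.2]
grip_width: 0.0006
```

```bash
python3 - <<'E'
from h import *
st();barz('s11');shot('top','t11')
for f in('s11','t11'):
    P=cloud(f); d=P[...,:2]-PIV; z=P[...,2]
    m=(d[...,1]>.03)&(d[...,1]<.1)&(abs(d[...,0])<.025)&(z>.09)&(z<.108); q=d[m]; print(f,'z',np.median(z[m]).round(4),'dir',(np.pi/2+np.median(q[:,0]/q[:,1])-.01).round(3),'rail',np.median(z[(abs(P[...,0]-.575)<.012)&(P[...,1]>-.18)&(P[...,1]<-.11)]).round(4))
a=cv2.imread('pics/t11.png')[175:245,215:325]; b=cv2.imread('pics/s11.png')[160:250,205:325]
cv2.imwrite('pics/c11.png',np.vstack([cv2.resize(a,(470,300),interpolation=2),cv2.resize(b,(470,300),interpolation=2)]))
E
```

```text
t 18.9 tcp [0.4564 0.2865 0.1949] F [-0.19  0.01 -0.23] w 0.0006 j [ 0.51 -0.18  1.76  0.    1.55  0.54]
[[-0.001  1.    -0.028]
 [ 0.    -0.028 -1.   ]
 [-1.    -0.001 -0.   ]]
bar z [0.0972 0.099  0.1002 0.1008]
s11 z 0.099 dir 1.649 rail 0.0572
t11 z 0.0977 dir 1.654 rail 0.0553
```

View pics/c11.png

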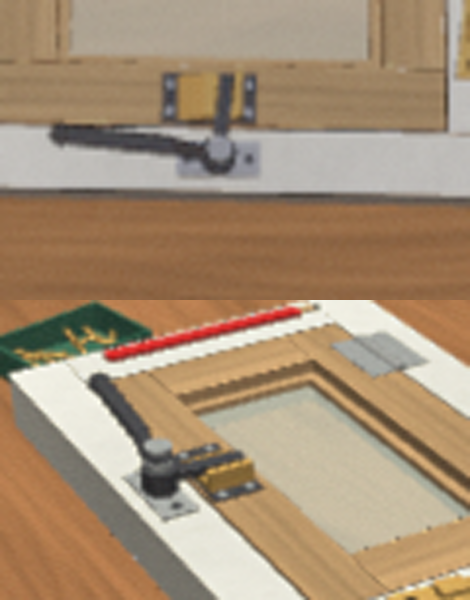

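The nose now sits past the crest in the notch, the handle has turned to ~1.65, and the sash is flush. The robot is clear.

```bash
python3 -c "
from station import env
print(env.sign_off())"
```

```text
the job is handed in; nothing more can be done
None
```

The window is shut and the fastener is in the keeper's notch. I handed the job in at about 19 s, with the arm clear and touching nothing.

- **Pressing:** I pushed the sash down with shut fingertips on the bare rail, about 100 mm to the -y side of its middle and off the glass. The force peaked at about 20 N. When released, the sash sprang up about 1 mm, well inside the 4 mm limit.
- **Turning:** I pushed the handle clockwise from behind in small steps. Force on the ramp was mostly 10–12 N, with one brief peak of about 17 N when the first steps onto the ramp were a little fast. That is above the stated 6–13 N. It was not against the stop, and smaller steps followed.
- **False finish:** At about 1.55 rad the push vanished and I backed off. The bar's measured height showed the nose was still on the crest, so I went back and gave it a light nudge. It then snapped in.
- **Last checks:** The handle stands at about 1.65 rad. The top of the bar fell from 102 mm to 98–99 mm, which matches the notch. The rail measures 55–57 mm against the 56 mm frame, so it is flush within the depth noise. The final crops show the nose past the crest.
- **Tools and parts:** None of the arm's moves touched any of them. The final crops show the pencil, screw tin and striker in place. I did not measure the others again.

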